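# Bring the copper disc round to the arrow and point it out

## Task

With the tip of the fingers, gently push the black upright peg to turn the soldering turntable until the copper disc lies right in front of the yellow arrow, and let the table come to rest. Then show the trainee that piece: point straight down at the copper disc, the fingertips just above its centre (two or three centimetres), and stay there for three seconds without touching it, then draw the hand well away. Never grip the peg, push on the white deck, or touch or lift the three metal pieces, which simply ride round, and leave everything else on the bench where it is.

Things in the scene. Friction and masses are not known exactly. Their poses are not given: they have to be found in the camera images.
- copper: Copper disc, 36 mm across, 4 mm thick, loose on the turntable's deck, 36 g. Origin: centre of its underside, z up. Its centre lies about 60 mm from the turntable's axis and it rides round with the deck by friction. It is the piece to bring to the arrow and to point at; only the pointing hand's nearness counts, it must not be touched.
- spot (a point): The place on the deck's top, 60 mm from the turntable's axis towards the yellow arrow, where the copper disc's centre must come to lie. It stays fixed on the bench when the table turns. The arrow itself (a flat yellow plate, 12 mm high, 26 to 40 mm wide) lies on the bench outside the deck, 118 to 190 mm from the axis, its point towards the axis.
- base: Dark steel foot of the turntable, fixed to the bench, 170 mm across. Origin: on the turntable's upright axis, at bench height. The deck above it is a white ceramic disc 210 mm across with an aluminium rim, its top 50 mm above the bench; it turns with the peg and is not to be pushed on.
- peg (a point): Black upright peg on the deck, 14 mm across, 50 mm tall. This point: centre of its foot on the deck's top (50 mm above the bench), 85 mm from the axis, so that its tip is 100 mm above the bench. Pushed sideways along its circle it turns the table (about 1 to 2 N); at the start the pieces lie about a quarter turn to either side of it and straight across from it.
- turntable (a joint): Angle of the turntable, rad, 0 at the start, positive anticlockwise seen from above; turns freely either way up to 4.2 rad with light friction and stays where it is left.
- brass: Brass square, 30 x 30 x 4 mm, loose on the deck about 60 mm from the axis. Origin: centre of its underside. Not to be touched.
- washer: Dark steel washer, 36 mm across with an 18 mm hole, 4 mm thick, loose on the deck about 60 mm from the axis. Origin: centre of its underside. Not to be touched.
- spray: White bottle with a blue cap, 60 mm across, 190 mm tall, standing on the bench. Origin: centre of its underside. Leave alone.
- flux: Green glass jar with a black lid, 60 mm across, 70 mm tall. Origin: centre of its underside. Leave alone.
- dish: Clear glass dish, 130 x 170 mm, 40 mm high. Origin: centre of its underside. Leave alone.
- tweezers: Copper tweezers with a wooden grip, 150 mm long, 12 mm high, lying flat. Origin: middle of the underside. Leave alone.
- screwdriver: Screwdriver with a blue handle, 200 mm long, 26 mm thick, lying on the bench beyond the turntable. Origin: underside of its middle. Leave alone.

How it is judged (in metres and radians):
On the way, in this order (a step that is already met when the one before it is completed fails the run):
1. the copper disc lies in front of the arrow and the turntable is at rest (horizontal distance between copper and spot below 0.015 m and velocity of joint turntable between -0.05 and 0.05 rad/s and contact force between each of the arm, the fingers and turntable below 0.2 N), for 0.2 s.
2. the tool point stays just above the centre of the copper disc for two and a half seconds (horizontal distance between copper and spot below 0.015 m and horizontal distance between the grasp point and copper below 0.018 m and z of the grasp point in the frame of copper between 0.02 and 0.075 m and angle between the grasp point's own z axis and vertical above 2.5 rad), for 2.5 s.
At the end, for the whole second after the job is handed in: The copper disc's centre is within 15 mm of the spot before the arrow, the turntable at rest, all three pieces flat on the deck within 80 mm of its axis, and the tool point at least 120 mm away from the copper disc (horizontal distance between copper and spot below 0.015 m and velocity of joint turntable between -0.05 and 0.05 rad/s and height (world z) of copper between 0.045 and 0.056 m and angle between each of copper, brass, washer's own z axis and vertical below 0.15 rad and horizontal distance between each of copper, brass, washer and base below 0.08 m and height (world z) of brass between 0.045 and 0.056 m and height (world z) of washer between 0.045 and 0.056 m and distance between the grasp point and copper above 0.12 m); the robot touches nothing.
It fails at once if the robot touches one of the three metal pieces (contact force between any of the fingers, the arm and copper above 0.2 N or contact force between any of the fingers, the arm and brass above 0.2 N or contact force between any of the fingers, the arm and washer above 0.2 N).
It fails at once if a metal piece is lifted off the deck or falls from it (height (world z) of any of copper, brass, washer above 0.06 m or height (world z) of any of copper, brass, washer below 0.04 m).
It fails at once if the robot presses on the deck instead of the peg (over 3 N) (contact force between any of the fingers, the arm and turntable_c0 above 3 N).
It fails at once if the peg is gripped or shoved hard (over 35 N), or the turntable spun fast (over 3 rad/s) (contact force between any of the fingers, the arm and turntable_c1 above 35 N or velocity of joint turntable above 3 rad/s or velocity of joint turntable below -3 rad/s).
It fails at once if a bystander on the bench is moved more than 10 mm (distance of any of spray, flux, dish, tweezers, screwdriver from where it was at the start of the episode above 0.01 m).
It also fails if it takes over 64 s, if anything falls off the work surface, if the arm or the gripper's body presses on something with over 40 N, if the wrist force passes 120 N, or if a joint passes its speed limit or range.

## Robot

A 6-joint arm with a two-finger parallel gripper is mounted at the origin on the work surface. World frame = base frame: x ahead of the robot, y to its left, z up, the work surface at z = 0. Lengths are in mm, angles in rad, forces in N, time in s.
With the tool pointing down it reaches from about 275 to 775 mm from the base axis. Payload 14.6 kg.
Tool frame: the origin (TCP) lies between the finger pads, 19 mm behind the fingertips; this is the grasp point; z points along the fingers, y is the line along which they close (so a half turn about z gives the same grasp; the last joint's range is limited). The gripper opens to 85 mm and grips with 20 to 120 N. Pads are 22 mm wide; open, the fingers measure 114 mm over their backs; the gripper's body (76 mm by 85 mm) begins 54 mm behind the grasp point. The pads swing forward as they close: fully open they stand 13 mm farther back than shut.
Start: joints at [-1.333, 0.263, -0.048, 1.259, 0, 1.415], TCP at [200.952, -485.022, 249.978] pointing down, gripper open.
Joint ranges: [-2.65, 2.65], [-0.89, 1.7], [-1.18, 1.37], [-2.13, 2.11], [-1.35, 1.29], [-3.14, 3.14]. Speed limits (rad/s): [1.89, 1.89, 2.57, 2.79, 3.14, 3.14].

## Interface

Orientations are given as a unit quaternion [x, y, z, w].
In Python, from rig import bot gives the robot as it stands. The module is installed in compiled form; this text tells all that it offers. Calls block until the motion is done:
- bot.move_pose(position, orientation): joint-space move of the TCP to a pose.
- bot.movel(position, rot=None, v=150): straight line of the TCP; rot=None keeps the orientation; v is the mean speed in mm/s.
- bot.set_joints(angles): joint-space move.
- bot.set_gripper(opening): finger opening in mm; the grip force is fixed at half the most; returns when the fingers have stopped.
- bot.dwell(seconds).
- bot.inverse_kinematics(position, orientation): joint angles nearest the present ones, or None.
- bot.read_camera(name): name is "scene" or "side" or "wrist"; returns a dict with "color" (420x560x3 uint8, red, green, blue), "fx", "fy", "cx", "cy" (pixels), "view" (4x4, takes a point from world to camera coordinates); the wrist camera has in their place "mount" (4x4, takes a point from camera to tool coordinates, whose origin is the TCP and whose axes are the flange's). Camera axes: x right, y up, looking along -z (the intrinsics and any distortion apply to the point x, -y, -z); pixel columns grow to the right and rows downward; lengths in mm; the calibration is good to about 2 mm. A picture is of the moment at which its call begins: read the wrist's pose just before it. There is no depth.
A pose or a line that the arm cannot do raises bot.IKError and nothing moves.
- bot.job_done(): hands the job in; it is judged then, once.
Readings, each from a call of its own:
- bot.read_clock(): time.
- bot.read_joint_pos(): joint angles.
- bot.read_joint_velocities(): joint speeds.
- bot.read_effort(): joint torques, N m.
- bot.read_tool_pos(): TCP position.
- bot.read_tcp_rot(): TCP orientation.
- bot.read_contact_force(): force on the tool from outside, world axes, zero at the start.
- bot.read_moment(): the same for the moment, N m.
- bot.read_finger_gap(): finger opening in mm.
- bot.read_finger_force(): force on a finger pad.
Only numpy, scipy, OpenCV 4.12 (cv2) and the standard library are available. Lean on these libraries where they do the work, as an engineer would, in place of code of your own. Each camera call takes 0.05 s, during which the arm holds its last target. There are 200 camera calls.

## Working session

There is one attempt and no reset: what is moved stays moved. The work goes in short steps, each a Python script; the robot and the scene stay as the last script left them, time stands still between calls to the robot, and variables do not carry over. Pictures are saved under pics/ and viewed, at most 10 in all, crops included, and the job is handed in when it is done.

```bash
mkdir -p pics; python3 - <<'E'
from rig import bot
import cv2,pickle
d={}
for n in ("scene","side","wrist"):
    p=bot.read_tool_pos();q=bot.read_tcp_rot()
    c=bot.read_camera(n);c['p']=p;c['q']=q;d[n]=c
    cv2.imwrite(f"pics/{n}0.png",cv2.cvtColor(c["color"],cv2.COLOR_RGB2BGR))
    print(n,[k for k in c],c["fx"],c["cx"],c["cy"],c.get("view",c.get("mount")))
pickle.dump(d,open("d0.pkl","wb"));print(p,q,bot.read_clock())
E
```

```text
scene ['color', 'fx', 'fy', 'cx', 'cy', 'view', 'p', 'q'] 491.49596502534337 281.78161320636787 210.6592994425543 [[ 6.93136113e-01  7.20710993e-01 -1.17470189e-02 -3.61543711e+02]
 [-5.83729793e-01  5.70807736e-01  5.77440956e-01  2.85624914e+02]
 [ 4.22873334e-01 -3.93388095e-01  8.16347935e-01 -1.52707014e+03]
 [ 0.00000000e+00  0.00000000e+00  0.00000000e+00  1.00000000e+00]]
side ['color', 'fx', 'fy', 'cx', 'cy', 'view', 'p', 'q'] 406.8690008324347 280.49216041945823 202.21674158813644 [[-8.38488992e-01 -5.44516399e-01 -2.09308953e-02  4.67203098e+02]
 [ 3.28776162e-01 -5.36160253e-01  7.77456377e-01 -2.21111251e+02]
 [-4.34560061e-01  6.45007034e-01  6.28588481e-01 -1.07476248e+03]
 [ 0.00000000e+00  0.00000000e+00  0.00000000e+00  1.00000000e+00]]
wrist ['color', 'fx', 'fy', 'cx', 'cy', 'mount', 'p', 'q'] 333.8587298736085 280.9736208939036 207.3753171024572 [[-1.34657066e-03  9.63610013e-01  2.67308680e-01  6.78453153e+01]
 [ 9.99999085e-01  1.26355115e-03  4.82583977e-04  1.41490837e-01]
 [ 1.27264561e-04  2.67309085e-01 -9.63610833e-01 -1.22692078e+02]
 [ 0.00000000e+00  0.00000000e+00  0.00000000e+00  1.00000000e+00]]
[ 200.88512943 -484.79519297  249.56421315] [ 9.80779716e-01  1.95117685e-01 -1.67068870e-05 -4.87862429e-04] 0.15
```

View pics/scene0.png

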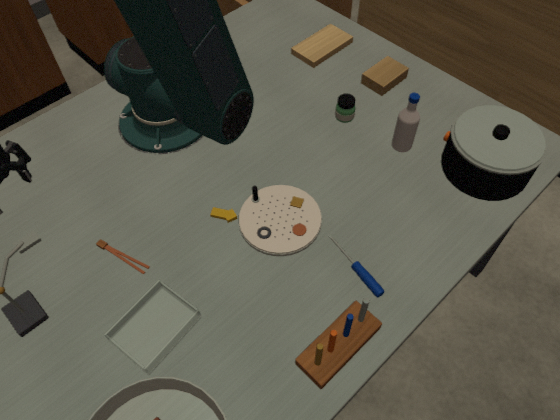

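View pics/side0.png

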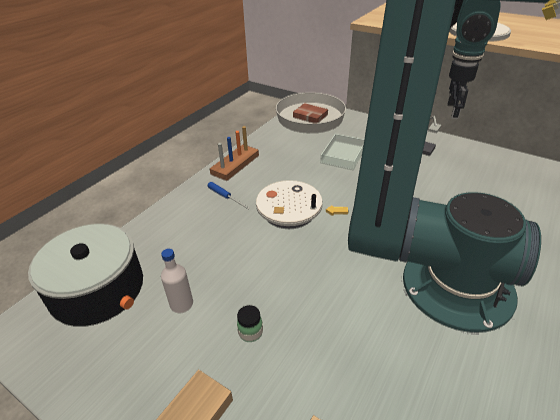

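The scene view shows the turntable at about (280,218), with the peg at (255,193), copper at (299,230), brass at (297,202), the washer at (264,233) and the arrow at (224,215). The side view shows the turntable at about (289,202), with the peg at (313,201) and the arrow at (337,210). I'll enlarge both.

```bash
python3 - <<'E'
import cv2
a=cv2.imread("pics/scene0.png")[170:262,200:335];cv2.imwrite("pics/sc.png",cv2.resize(a,None,fx=5.5,fy=5.5,interpolation=cv2.INTER_CUBIC))
a=cv2.imread("pics/side0.png")[170:240,245:360];cv2.imwrite("pics/si.png",cv2.resize(a,None,fx=6,fy=6,interpolation=cv2.INTER_CUBIC))
E
```

```text
(no output)
```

View pics/sc.png

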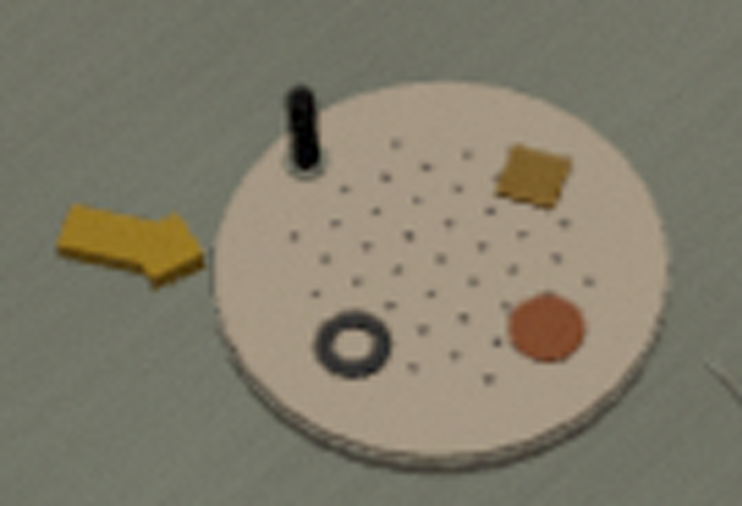

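View pics/si.png

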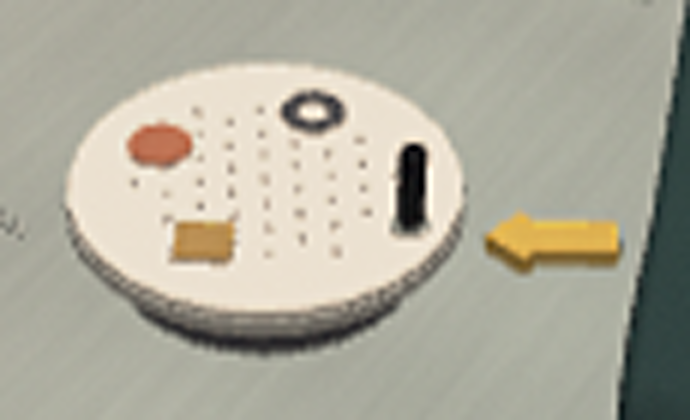

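The crops are clear. In the scene crop, copper is at (547,328), brass at (535,176), the washer at (353,345), the peg foot at (305,165) and its tip at (302,93), and the arrow point at (203,257). In the side crop, copper is at (160,145), the peg foot at (409,228) and its tip at (412,148), and the arrow point at (487,236).

```bash
cat > geo.py <<'E'
import numpy as np,pickle
d=pickle.load(open("d0.pkl","rb"))
def ray(c,u,v):
    V=np.array(c["view"]);R=V[:3,:3]
    r=R.T@np.array([(u-c["cx"])/c["fx"],-(v-c["cy"])/c["fy"],-1]);return -R.T@V[:3,3],r/np.linalg.norm(r)
def plane(o,r,z): return o+r*(z-o[2])/r[2]
def tri(a,b):
    A=sum(np.eye(3)-np.outer(r,r) for o,r in(a,b));B=sum((np.eye(3)-np.outer(r,r))@o for o,r in(a,b))
    return np.linalg.solve(A,B)
S=lambda x,y:ray(d["scene"],200+(x+.5)/5.5-.5,170+(y+.5)/5.5-.5)
D=lambda x,y:ray(d["side"],245+(x+.5)/6-.5,170+(y+.5)/6-.5)
E
python3 - <<'E'
from geo import *
from scipy.optimize import least_squares
np.set_printoptions(precision=1,suppress=True)
P=dict(centre=((440,259),(266,178),50),copper=((547,328),(160,145),54),brass=((535,176),(204,241),54),washer=((353,345),(313,110),54),foot=((305,163),(409,226),50),tip=((302,92),(412,148),100),arrow=((203,257),(487,236),12),tailA=((75,206),(620,250),12),tailB=((60,240),(619,222),12))
for n,(a,b,z) in P.items():
    A,B=S(*a),D(*b);print(n,tri(A,B),plane(*A,z),plane(*B,z))
for f,pts in((S,[(214,255),(667,262),(445,82),(440,455),(270,385),(625,370)]),(D,[(66,195),(464,192),(265,62),(265,312),(120,100),(410,100)])):
    q=np.array([plane(*f(*p),50)[:2] for p in pts]);print(least_squares(lambda x:np.hypot(*(q-x[:2]).T)-x[2],[*q.mean(0),105]).x)
E
```

```text
centre [540.6 -25.3  50.4] [540.5 -25.   50. ] [540.8 -25.9  50. ]
copper [603.  -17.7  52.4] [603.6 -18.5  54. ] [601.8 -16.   54. ]
brass [538.6  38.   53. ] [539.5  37.7  54. ] [537.7  38.8  54. ]
washer [548.6 -86.9  52.9] [549.1 -87.4  54. ] [547.9 -85.6  54. ]
foot [456.3 -32.   49.5] [455.9 -32.6  50. ] [456.6 -30.8  50. ]
tip [455.8 -30.  102. ] [454.3 -29.3 100. ] [457.2 -32.  100. ]
arrow [439.5 -87.4  10.3] [440.8 -87.8  12. ] [438.4 -85.8  12. ]
tailA [ 373.4 -112.7   11.3] [ 374.4 -112.7   12. ] [ 372.7 -112.5   12. ]
tailB [ 384.  -131.6   12.6] [ 385.1 -130.7   12. ] [ 383.4 -133.5   12. ]
[540.4 -24.5 103.9]
[541.4 -24.8 105.8]
```

```bash
cat > plan.py <<'E'
from geo import *
from scipy.spatial.transform import Rotation as Ro
C=np.array([540.8,-25.0]); R=85.
def pose(phi,gap=18.,z=92.):   # peg angle (deg), distance peg centre to tool centre, tool x = CCW tangent
    f=np.radians(phi);t=np.array([-np.sin(f),np.cos(f)])
    p=C+R*np.array([np.cos(f),np.sin(f)])+gap*t
    x=np.array([*t,0]);zz=np.array([0,0,-1.])
    return [*p,z],Ro.from_matrix(np.c_[x,np.cross(zz,x),zz]).as_quat()
E
python3 - <<'E'
from plan import *
from rig import bot
np.set_printoptions(precision=2,suppress=True)
for n,u,v in(("spray",403,148),("flux",345,118)): print(n,plane(*ray(d["scene"],u,v),0))
for phi in(184.4,150,120,90,60,28.7):
    print(phi,pose(phi)[0],bot.inverse_kinematics(*pose(phi)))
E
```

```text
spray [591.52 427.26   0.  ]
flux [388.7  399.03   0.  ]
184.4 [np.float64(457.4314585669945), np.float64(-49.46806693086415), 92.0] [-0.29  0.27 -0.51  0.8   0.   -1.93]
150 [np.float64(458.1878406783227), np.float64(1.9115427318800968), 92.0] [-0.17  0.26 -0.51  0.79  0.   -1.22]
120 [np.float64(482.71154273188006), np.float64(39.6121593216773), 92.0] [-0.09  0.3  -0.45  0.82  0.   -0.61]
90 [np.float64(522.8), np.float64(60.0), 92.0] [-0.04  0.37 -0.35  0.85  0.   -0.04]
60 [np.float64(567.7115427318801), np.float64(57.61215932167728), 92.0] [-0.04  0.43 -0.24  0.9   0.    0.48]
28.7 [np.float64(606.7134009609977), np.float64(31.607628229371652), 92.0] [-0.08  0.49 -0.14  0.95  0.    0.99]
```

```bash
python3 - <<'E'
from plan import *
from rig import bot
import cv2
bot.set_gripper(0)
bot.move_pose(*pose(184.4,38,160)); bot.movel(pose(184.4,38)[0],v=100)
print(bot.read_clock(),bot.read_contact_force(),bot.read_tool_pos())
bot.movel(*pose(184.4,20),v=30)
for phi in np.linspace(184.4,36,12)[1:]:
    bot.movel(*pose(phi),v=40); print(round(phi),bot.read_clock(),np.round(bot.read_contact_force(),1))
bot.movel(pose(36,40)[0],v=60)
bot.movel(pose(36,40,170)[0],v=150)
print(bot.read_clock())
c=bot.read_camera("scene");d["scene"]=c
im=cv2.cvtColor(c["color"],cv2.COLOR_RGB2BGR);cv2.imwrite("pics/scene1.png",im)
cv2.imwrite("pics/sc1.png",cv2.resize(im[170:262,200:335],None,fx=5.5,fy=5.5,interpolation=cv2.INTER_CUBIC))
E
```

```text
4.6 [ 0.05890198 -0.4509877   0.18824236] [459.22801242 -69.52297099  92.43042847]
171 6.0583 [-0.3 -1.  -0.1]
157 6.7167 [-0.8 -0.3 -0.2]
144 7.375 [-0.9 -0.  -0.1]
130 8.0333 [0.  0.3 1.3]
117 8.6917 [-0.3  0.3  0.7]
103 9.35 [ 1.3 -0.2  0.2]
90 10.0083 [0.7 0.2 0.5]
76 10.6667 [-1.   0.5 -0.4]
63 11.325 [0.2 0.5 0.1]
49 11.9833 [0.2 0.7 0. ]
36 12.6417 [ 0.3  0.9 -0.3]
13.825
```

View pics/sc1.png

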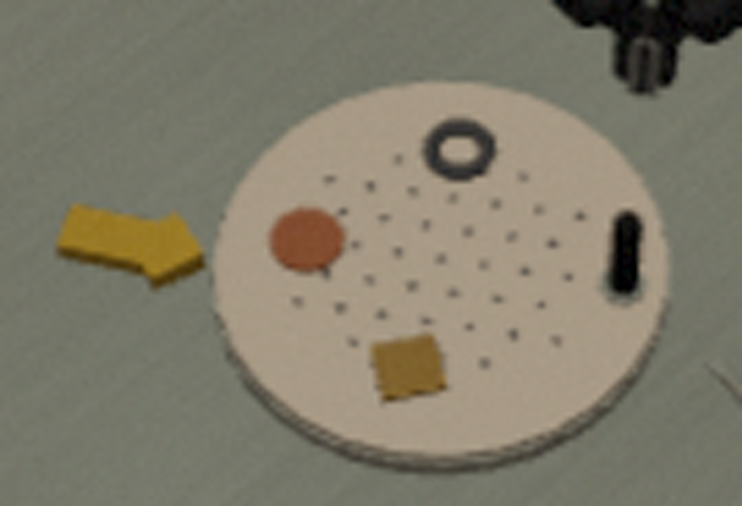

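The copper disc is now at crop (308,239) and the peg foot at (623,288), with the arrow point still at (203,257). I'll compute the remaining turn.

```bash
python3 - <<'E'
from plan import *
for p,z in(((308,239),54),((623,287),50),((409,367),54),((460,149),54)):
    q=plane(*S(*p),z)[:2];w=q-C;print(q,np.hypot(*w),np.degrees(np.arctan2(w[1],w[0]))%360)
E
```

```text
[491.70595429 -62.81205215] 61.967544827692045 217.6033311278541
[610.29695168  24.11713125] 85.1018147633209 35.25084767990792
[575.20539755 -77.38987962] 62.67719575138767 303.2936423287163
[503.44486624  23.56740435] 61.27151690502263 127.56532481537717
```

```bash
python3 - <<'E'
from plan import *
from rig import bot
import cv2
bot.movel(pose(36,40)[0],v=120)
bot.movel(*pose(34.5,24),v=50)
bot.movel(*pose(29.5),v=25)
bot.movel(pose(29.5,40)[0],v=60)
bot.movel(pose(29.5,40,180)[0],v=150)
print(bot.read_clock())
c=bot.read_camera("scene")
im=cv2.cvtColor(c["color"],cv2.COLOR_RGB2BGR)
cv2.imwrite("pics/sc2.png",cv2.resize(im[170:262,200:335],None,fx=5.5,fy=5.5,interpolation=cv2.INTER_CUBIC))
E
```

```text
17.1333
```

View pics/sc2.png

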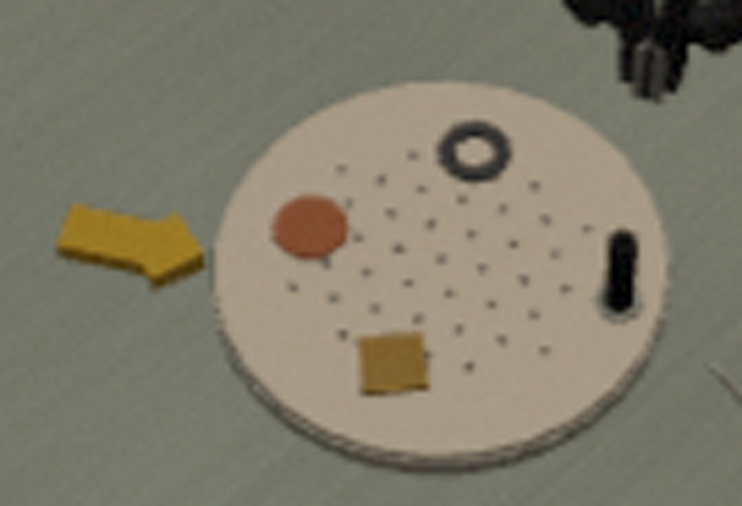

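The copper disc now lies at crop (311,227), in line with the arrow. The peg is at (620,308), and the pieces are flat. Next I'll point at the copper disc and then withdraw.

```bash
python3 - <<'E'
from plan import *
from rig import bot
import cv2
q=plane(*S(311,227),54)[:2];w=q-C;print(q,np.hypot(*w),np.degrees(np.arctan2(w[1],w[0]))%360)
q=q+[-.5,.6]
bot.movel([*q,180],v=120); bot.movel([*q,98],v=70)
bot.dwell(.3);print(bot.read_clock(),bot.read_tool_pos())
c=bot.read_camera("scene");e=bot.read_camera("side")
bot.dwell(3.3)
im=cv2.resize(c["color"][150:262,200:335],None,fx=3,fy=3);im2=cv2.resize(e["color"][140:252,235:370],None,fx=3,fy=3)
cv2.imwrite("pics/pt.png",cv2.cvtColor(np.hstack([im,im2])[:,:800],cv2.COLOR_RGB2BGR))
print(bot.read_clock())
E
```

```text
[487.6348442  -57.25428585] 62.18418405957295 211.24438944581362
20.2333 [487.21461498 -56.65067271  98.13673311]
23.6333
```

View pics/pt.png

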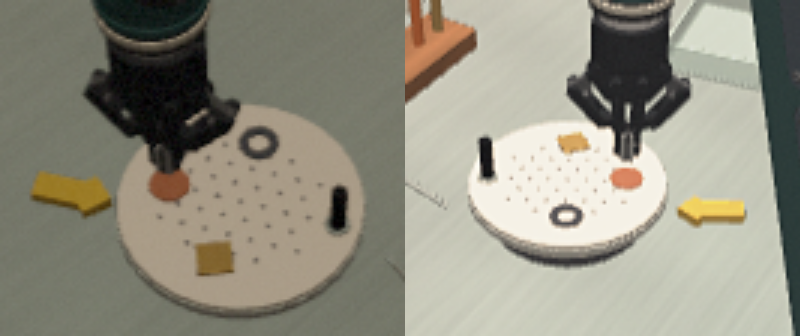

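The fingertips are just above the disc in both views: scene panel (168,165) over (169,185), and side panel (626,155) over (627,179). Nothing is touching. I'll withdraw now.

```bash
python3 - <<'E'
from rig import bot
p=bot.read_tool_pos()
bot.movel([p[0],p[1],280],v=120); bot.movel([400,-250,300],v=150); bot.dwell(.5)
print(bot.read_clock(),bot.read_tool_pos(),bot.job_done())
E
```

```text
the job is handed in; nothing more can be done
27.3667 [ 400.02953492 -249.97031056  300.00372851] None
```

I turned the table until the copper disc lay in front of the arrow (about 2 mm off by the camera), pointed at it without contact for over three seconds, drew the hand well away, and handed the job in at 27 s; the verdict was not shown.

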